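# Gauge a silver flask and rack it by height

### The arm

A 6-joint arm with a two-finger parallel gripper is mounted at the origin on the work surface. World frame = base frame: x ahead of the robot, y to its left, z up, the work surface at z = 0. Lengths are in m, angles in rad, forces in N, time in s.
With the tool pointing down it reaches from about 0.25 to 0.775 m from the base axis. Payload 4 kg.
Tool frame: the origin (TCP) lies midway between the tips of the shut fingers; the grasp point (between the pads) lies grip_point_offset behind it (grip_point_offset is the distance from the TCP to the grasp point, in m); z points along the fingers, y is the line along which they close (so a half turn about z gives the same grasp; the last joint's range is limited). The gripper opens to 94 mm and grips with 3 to 60 N. Pads are 16 mm wide; open, the fingers measure 119 mm over their backs; the gripper's body (75 mm by 177 mm) begins 78 mm behind the grasp point.
Start: joints at [1.142, 0.087, 1.371, -0, 1.684, -0.103], TCP at [0.176, 0.521, 0.206] pointing down, gripper open.
Joint ranges: [-3.1, 3.1], [-0.76, 2.03], [0.27, 2.55], [-1.08, 4.22], [0.17, 2.65], [-2.57, 2.57]. Speed limits (rad/s): [2.79, 2.79, 3.14, 3.14, 3.14, 3.14].

### API

Orientations are given as [roll, pitch, yaw] about the fixed x, y, z axes, in that order (R = Rz(yaw) Ry(pitch) Rx(roll)).
In Python, from bench import * gives the robot as it stands. The module is installed in compiled form; this text tells all that it offers.
- The arm moves only by the tool apply_moves, never from a script. Its argument "commands" is a list of rows, each a list of 7 numbers: the turn, a rotation vector about the world's x, y, z in rad, then the shift along the world's x, y, z in m, then the opening in per cent of the stroke, from 0 (shut) to 100 (fully open). In form: [[ax, ay, az, x, y, z, jaw], ...]. A call has exactly 5 rows; each row is the pose to reach, as a shift and turn from the pose commanded when the call began; what a row does not reach only later rows make up. A row lasts 1/10 s, in which the tool goes at most 50 mm and 8.59 degrees, less where a joint would pass 70% of its speed; a pose out of reach is approached as far as the arm can. A call with a gripper value outside its range is refused whole. The fingers move at their own pace and stop on an object; the grip force is fixed at half the most. Time passes only in rows, so rows that repeat a pose let the fingers close, or fill a call up. It gives the time, the measured TCP pose, the force, the opening and the grip force at its end, in the units of the state.
- get_obs(): the state, without advancing time (a new reading comes with each control period).
- snapshot(name): name is "side" or "top"; returns a dict with "pixels" (384x512x3 uint8, red, green, blue), "vertical_fov" (degrees; the focal length in pixels is half the picture's height over the tangent of half this angle, whatever the lens; pixels are square), "cx", "cy" (the principal point, pixels), "rvec" (rotation vector, rad) and "tvec" (3), from world to camera coordinates, as OpenCV has them. Camera axes: x right, y down, z forward; pixel columns grow to the right and rows downward; lengths in m; the calibration is good to about 2 mm. A picture is of the moment at which its call begins. There is no depth.
- close_job(): hands the job in; it is judged then, once.
Trained networks look in the newest picture that a camera, given by its name, has taken for a name from the list of things; names that differ only in an ending like _2 or _b are one class to them, and where a whole thing is asked for, a point or a joint stands for the part that bears it (a point fixed in the world has none). Each returns a list of dicts, best first, with "score" (0 to 1); they miss things now and then, are a little off and sometimes report something else, mostly with a low value. They report only what shows in the picture. A call takes as long as a camera call. They do not tell look-alikes from the thing itself.
- masks_of(camera, query): "mask" (384x512 bool, what is visible of it) and "extent" ([left, top, right, bottom] in pixels, round what is visible of it).
- place_of(camera, query): "pixel" ([column, row] in pixels: a listed point, or the origin of a listed thing).
The state is a dict: "time": time; "joint_positions": joint angles; "qvel": joint speeds; "joint_torque": joint torques, N m; "tool_pos": TCP position; "ee_rot": TCP orientation; "wrist_force": force on the tool from outside, world axes, zero at the start; "wrist_torque": the same for the moment, N m; "width": finger opening in m; "finger_force": force on a finger pad.
Only numpy, scipy, OpenCV 4.12 (cv2) and the standard library are available. Lean on these libraries where they do the work, as an engineer would, in place of code of your own. Each camera call takes 0.05 s, during which the arm holds its last target. There are 200 camera calls.

### The job

Find out which of the three heights the middle flask in the tray is: stand it upright in the standing place on the step gauge's foot plate, let it go, and feel with the shut fingertips, pressing first on the top of its cap and then on the top of one of the gauge's steps. Then take it again by its narrow sides and set it down upright, centred, on the floor of the rack slot for its height (low slot for the shortest, middle slot for the middle size, high slot for the tallest) and let go. Leave the other two flasks standing in the tray, tip no flask over and leave everything else on the table alone.

Things in the scene. Friction and masses are not known exactly. Their poses are not given: they have to be found in the camera images.
- flask_p_mid (a point): one of three silver flasks alike but for height: body 24 mm thick (its x) and 56 mm wide (its y), narrow neck and a round screw cap 22 mm across on top; about 180 g. One is 84, one 92, one 100 mm tall; which is which is not told. The body ends 16 mm below the top of the cap. A grip 56 mm above the foot suits all heights. This point is on the centre line, 42 mm above the foot in each; z is up
- flask_q_mid (a point): one of three silver flasks alike but for height: body 24 mm thick (its x) and 56 mm wide (its y), narrow neck and a round screw cap 22 mm across on top; about 180 g. One is 84, one 92, one 100 mm tall; which is which is not told. The body ends 16 mm below the top of the cap. A grip 56 mm above the foot suits all heights. This point is on the centre line, 42 mm above the foot in each; z is up
- flask_r_mid (a point): one of three silver flasks alike but for height: body 24 mm thick (its x) and 56 mm wide (its y), narrow neck and a round screw cap 22 mm across on top; about 180 g. One is 84, one 92, one 100 mm tall; which is which is not told. The body ends 16 mm below the top of the cap. A grip 56 mm above the foot suits all heights. This point is on the centre line, 42 mm above the foot in each; z is up
- tray: fixed dark wooden tray, 60 x 220 mm, three cells along its y (at -67, 0 and 67 mm), in each a flask upright, axes along the tray's; its floor is 6 mm above the table and the ribs round the cells reach 20 mm above the table. The narrow sides stand 11 mm apart, so the middle flask can be held only by its flat faces. Origin under its centre
- gauge: fixed aluminium step gauge: a foot plate 64 mm (x) by 200 mm (y), 6 mm thick, with free standing room at its -y end and a block with two steps at its +y end. Origin under the plate's centre
- gauge_stand (a point): on top of the foot plate, where a flask is stood for comparing: 60 mm from the plate's centre towards -y, 6 mm above the table; the step block begins 82 mm from here along y. Axes as the gauge's
- gauge_steps: the fixed step block of the gauge, 44 mm wide (x) and 74 mm long (y): low step, then high step farther out. Origin on the top of the foot plate at the plate's centre
- gauge_low (a point): middle of the top of the low step (44 x 38 mm), 88 mm above the foot plate: a 84 mm flask stands 4 mm below it, a 92 mm one 4 mm above it
- gauge_high (a point): middle of the top of the high step (44 x 36 mm), 96 mm above the foot plate: a 92 mm flask stands 4 mm below it, a 100 mm one 4 mm above it
- rack: fixed wooden display rack, base 90 mm (x) by 170 mm (y), 8 mm thick, three slots in a row along its y whose walls (6 mm thick) rise from low (-y) to high (+y); the walls cover the flat faces of a flask in a slot, so there it can be held only by its narrow sides. Origin under its centre
- slot_low (a point): middle of the floor (8 mm above the table) of the low slot, at y = -52 mm in the rack's frame, for the shortest (84 mm) flask. Its two walls stand 30 mm apart, 36 mm long (along x) and 66 mm high above the slot's floor; the flask's width goes along the rack's x, so its narrow sides stick out 10 mm past the walls at both open ends. Axes as the rack's
- slot_mid (a point): middle of the floor (8 mm above the table) of the middle slot, at y = 0 mm in the rack's frame, for the middle-sized (92 mm) flask. Its two walls stand 30 mm apart, 36 mm long (along x) and 74 mm high above the slot's floor; the flask's width goes along the rack's x, so its narrow sides stick out 10 mm past the walls at both open ends. Axes as the rack's
- slot_tall (a point): middle of the floor (8 mm above the table) of the high slot, at y = 52 mm in the rack's frame, for the tallest (100 mm) flask. Its two walls stand 30 mm apart, 36 mm long (along x) and 82 mm high above the slot's floor; the flask's width goes along the rack's x, so its narrow sides stick out 10 mm past the walls at both open ends. Axes as the rack's
- goblet_a: loose silver goblet, foot 60 mm across, 100 mm tall; origin under its foot. A bystander, leave alone
- goblet_b: loose small silver goblet, foot 48 mm across, 80 mm tall; origin under its foot. A bystander, leave alone
- bowl: loose copper bowl, 84 mm across, 40 mm tall; origin under it. A bystander, leave alone
- giftbox: loose blue gift box, 80 x 60 x 35 mm; origin under it. A bystander, leave alone
- bangle_a: loose steel bangle lying flat, 68 mm across, 14 mm tall; origin under it. A bystander, leave alone
- bangle_b: loose brass bangle lying flat, 66 mm across, 18 mm tall; origin under it. A bystander, leave alone
- bangle_c: loose copper bangle lying flat, 64 mm across, 12 mm tall; origin under it. A bystander, leave alone
Not all that is in view belongs to the job. What is shaped like the part that bears flask_q_mid but green or red is not meant.

How it is judged:
By the outcome, as a careful person would: the job done as asked, in the order asked, and still so for the second after the job is handed in, with the robot touching nothing.
It also fails if it takes over 67 s, if anything falls off the work surface, if the arm or the gripper's body presses on something with over 40 N, if the wrist force passes 120 N, or if a joint passes its speed limit or range.

## Working session

There is one attempt and no reset: what is moved stays moved. The work goes in short steps, Python scripts to look and compute and a tool call to move; the robot and the scene stay as the last step left them, time stands still between calls to the robot, and variables do not carry over. Pictures are saved under pics/ and viewed, at most 10 in all, crops included, and the job is handed in when it is done.

Besides the shell and the picture viewer there is one more tool, called after "Request:" as name(argument=value, ...) on one line, values as JSON. apply_moves: Moves the arm, as the interface text tells. Its arguments: {"type":"object","properties":{"commands":{"type":"array"}},"required":["commands"]}

```bash
mkdir -p pics; cat > h.py <<'E'
from bench import *
import numpy as np, cv2
def cam(n):
    s=snapshot(n); f=192/np.tan(np.radians(s["vertical_fov"])/2)
    K=np.array([[f,0,s["cx"]],[0,f,s["cy"]],[0,0,1.]]); R=cv2.Rodrigues(np.array(s["rvec"],float))[0]
    return s["pixels"],K,R,np.array(s["tvec"],float).ravel()
def ray(c,px,z):
    _,K,R,t=c; o=-R.T@t; d=R.T@np.linalg.solve(K,[px[0],px[1],1.]); return o+d*(z-o[2])/d[2]
def proj(c,P):
    _,K,R,t=c; q=K@(R@np.array(P,float)+t); return q[:2]/q[2]
def tri(c1,p1,c2,p2):
    P=[c[1]@np.c_[c[2],c[3]] for c in (c1,c2)]
    X=cv2.triangulatePoints(P[0],P[1],np.array(p1,float).reshape(2,1),np.array(p2,float).reshape(2,1)); return (X[:3]/X[3]).ravel()
E
cat > a.py <<'E'
from h import *
np.set_printoptions(precision=4,suppress=True)
o=get_obs(); print(o)
cs={n:cam(n) for n in("top","side")}
for n,c in cs.items():
    cv2.imwrite(f"pics/{n}0.png",cv2.resize(c[0][...,::-1],(768,576),interpolation=cv2.INTER_CUBIC)); print(n,-c[2].T@c[3],c[1][0,0])
Z=dict(flask_q_mid=.048,tray=0,gauge=0,gauge_stand=.006,gauge_low=.094,gauge_high=.102,rack=0,slot_low=.008,slot_mid=.008,slot_tall=.008,goblet_a=0,bowl=0,giftbox=0)
for q,z in Z.items():
    for n in cs:
        for r in place_of(n,q)[:5]: print(q,n,round(r["score"],2),np.round(r["pixel"],1),ray(cs[n],r["pixel"],z)[:2])
E
python3 a.py
```

```text
{'time': 0.0, 'joint_positions': array([ 1.1419,  0.0879,  1.3723, -0.    ,  1.6836, -0.1031]), 'qvel': array([-0.0004, -0.0004, -0.0001,  0.    , -0.001 , -0.0009]), 'joint_torque': array([  0.0023, -34.0181, -30.243 ,   0.0721,   0.0329,  -0.0002]), 'tool_pos': array([0.1758, 0.5206, 0.2043]), 'ee_rot': array([-3.1394, -0.0002,  2.8158]), 'wrist_force': array([ 0.8062, -0.1683,  0.8024]), 'wrist_torque': array([-0.0129,  0.0169,  0.0555]), 'finger_force': 0.0, 'width': 0.09426686978586038}
top [ 0.3001 -0.0007  1.1938] 436.12900958418766
side [ 0.1608 -0.5501  0.8982] 452.9760662291141
flask_q_mid top 0.94 [398.2 247.7] [ 0.384  -0.3432]
flask_q_mid top 0.69 [373.8 199.7] [ 0.5119 -0.2881]
flask_q_mid top 0.64 [337. 249.] [ 0.3828 -0.1844]
flask_q_mid top 0.64 [369.8 205.7] [ 0.4959 -0.2765]
flask_q_mid side 0.88 [247.4 311. ] [ 0.377  -0.1903]
flask_q_mid side 0.82 [327.5 313.7] [ 0.5075 -0.2857]
flask_q_mid side 0.57 [300.6 375.7] [ 0.3876 -0.3525]
flask_q_mid side 0.16 [247.3 226.4] [ 0.4938 -0.0121]
tray top 0.72 [371.  203.8] [ 0.5093 -0.2917]
tray top 0.31 [275.1 208.7] [ 0.4
[... 954 characters left out ...]
.2] [0.5612 0.411 ]
slot_tall top 0.84 [240.6 201.9] [0.5188 0.0688]
slot_tall top 0.62 [274.9 146.9] [ 0.6757 -0.0291]
slot_tall side 0.69 [237.3 209.1] [0.5184 0.0727]
goblet_a top 0.97 [211.8 248.1] [0.3932 0.1485]
goblet_a top 0.95 [307.4 144.7] [ 0.6831 -0.122 ]
goblet_a top 0.41 [377.2 202.9] [ 0.5116 -0.3089]
goblet_a side 0.86 [176.2 213.8] [0.3858 0.1524]
goblet_a side 0.73 [341.7 231. ] [ 0.6954 -0.1229]
bowl top 0.73 [282.8 254.7] [ 0.3728 -0.0448]
bowl top 0.18 [145.3 200.3] [0.529  0.3364]
bowl side 0.75 [212.  266.6] [ 0.3823 -0.0322]
giftbox top 0.96 [356.2 152.8] [ 0.6567 -0.2591]
giftbox top 0.32 [308.9 146.8] [ 0.6768 -0.126 ]
giftbox side 0.18 [177.4 216. ] [0.385  0.1444]
```

View pics/top0.png

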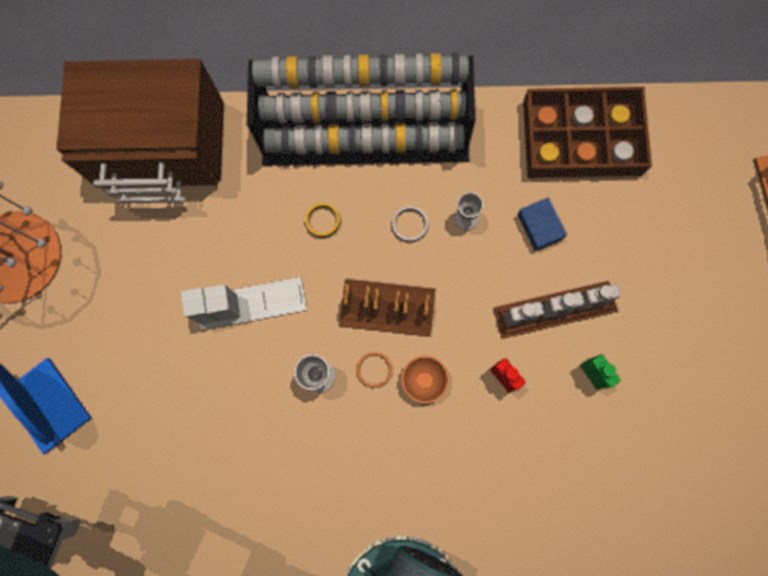

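View pics/side0.png

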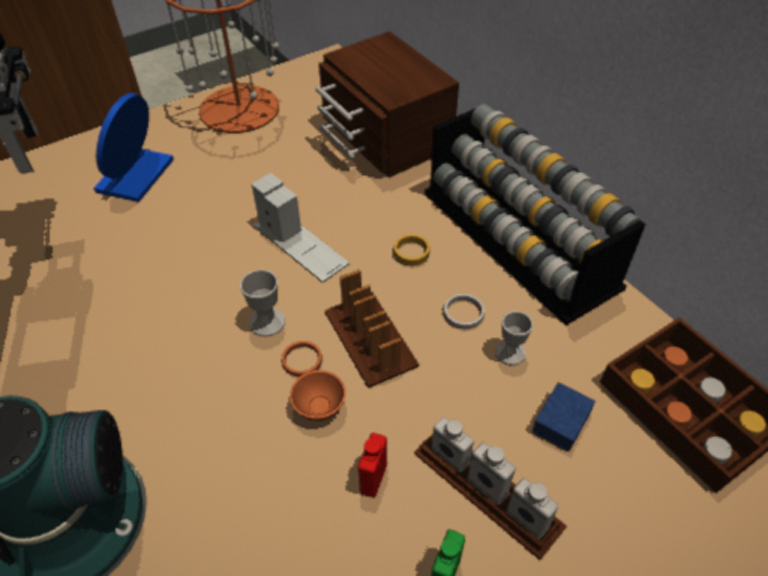

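The silver flasks stand in the tray around (557,308) in the enlarged top view and (490,475) in the side view, with the middle one at (570,300) top. The red (508,375) and green (602,372) shapes are decoys. The gauge block is at the left (+y) end, at (208,305). The rack walls rise to the left, around (387,305). Next I fit the poses to the masks.

```bash
cat > fit.py <<'E'
from h import *
from scipy.optimize import minimize
def box(x0,x1,y0,y1,z0,z1): return np.array([[x,y,z] for x in(x0,x1) for y in(y0,y1) for z in(z0,z1)])
def flask(dx,dy,h,z0): return [box(dx-.012,dx+.012,dy-.028,dy+.028,z0,z0+h-.016),box(dx-.01,dx+.01,dy-.01,dy+.01,z0+h-.016,z0+h)]
M=dict(tray=[box(-.03,.03,-.11,.11,0,.02)]+sum([flask(0,d,.092,.006) for d in(-.067,0,.067)],[]),
 gauge=[box(-.032,.032,-.1,.1,0,.006),box(-.022,.022,.022,.06,0,.094),box(-.022,.022,.06,.096,0,.102)],
 rack=[box(-.045,.045,-.085,.085,0,.008)]+[box(-.018,.018,y+s*.018-.003,y+s*.018+.003,.008,.008+h) for y,h in((-.052,.066),(0,.074),(.052,.082)) for s in(-1,1)])
S=4
def sil(c,parts,p):
    m=np.zeros((384*S,512*S),np.uint8); R=cv2.Rodrigues(np.array([0,0,p[2]]))[0]
    for b in parts:
        q=np.array([proj(c,R@v+[p[0],p[1],0]) for v in b])
        cv2.fillConvexPoly(m,cv2.convexHull(((q+.5)*S*16).astype(np.int32)),1,shift=4)
    return cv2.resize(m.astype(np.float32),(512,384),interpolation=cv2.INTER_AREA)
def mask(n,name):
    m=masks_of(n,name)[0]["mask"].copy()
    if name=="tray":
        for r in masks_of(n,"flask_q_mid"):
            e=r["extent"]; 
            k=cv2.dilate(m.astype(np.uint8),np.ones((9,9)))
            if r["score"]>.3 and (k[r["mask"]]>0).mean()>.3: m|=r["mask"]
        m=cv2.morphologyEx(m.astype(np.uint8),cv2.MORPH_CLOSE,np.ones((5,5)))
    return m.astype(np.float32)
if __name__=="__main__":
    cs={n:cam(n) for n in("top","side")}; ov={n:cv2.resize(c[0][...,::-1],None,fx=3,fy=3,interpolation=cv2.INTER_CUBIC) for n,c in cs.items()}
    tiles=[]
    for name,p0 in dict(tray=[.507,-.288,.17],gauge=[.525,.277,.1],rack=[.508,.025,-.07]).items():
        ms={n:mask(n,name) for n in cs}
        def cost(p,ns): return sum(np.abs(sil(cs[n],M[name],p)-ms[n]).sum()/ms[n].sum() for n in ns)
        for ns in(["top"],["side"],["top","side"]):
            r=minimize(cost,p0,args=(ns,),method="Nelder-Mead",options=dict(initial_simplex=np.array(p0)+np.r_[np.zeros((1,3)),np.diag([.01,.01,.08])]))
            print(name,ns,r.x.round(4),round(r.fun,3))
        R=cv2.Rodrigues(np.array([0,0,r.x[2]]))[0]
        for n in cs:
            for b in M[name]:
                q=np.array([proj(cs[n],R@v+[r.x[0],r.x[1],0]) for v in b])
                for i in range(8):
                    for j in range(i):
                        if bin(i^j).count("1")==1: cv2.line(ov[n],*[tuple(int(v) for v in (q[k]+.5)*3) for k in(i,j)],(0,255,0),1)
            u=proj(cs[n],[r.x[0],r.x[1],.04])*3; x,y=int(u[0]-133),int(u[1]-150); t=ov[n][max(y,0):y+300,max(x,0):x+266]
            tiles.append(cv2.copyMakeBorder(t,0,300-t.shape[0],0,266-t.shape[1],cv2.BORDER_CONSTANT))
    cv2.imwrite("pics/fit.png",np.vstack([np.hstack(tiles[0::2]),np.hstack(tiles[1::2])]))
E
python3 fit.py
```

```text
tray ['top'] [ 0.5004 -0.2834  0.2154] 0.481
tray ['side'] [ 0.5006 -0.2872  0.1712] 1.962
tray ['top', 'side'] [ 0.5013 -0.2868  0.208 ] 2.465Traceback (most recent call last):
  File "fit.py", line 28, in <module>
    ms={n:mask(n,name) for n in cs}
          ~~~~^^^^^^^^
  File "fit.py", line 16, in mask
    m=masks_of(n,name)[0]["mask"].copy()
      ~~~~~~~~~~~~~~~~^^^
IndexError: list index out of range
```

```bash
cat > crop.py <<'E'
from h import *
cs={n:cam(n) for n in("top","side")}
rows=[]
for n,rs in dict(top=[(328,180),(118,178),(222,180)],side=[(272,275),(160,110),(210,178)]).items():
    t=[]
    for (x,y),(w,h) in zip(rs,[(88,50),(90,50),(72,50)] if n=="top" else [(110,100),(80,80),(75,80)]):
        f=min(266/w,300/h); im=cv2.resize(cs[n][0][y:y+h,x:x+w,::-1],(int(w*f),int(h*f)),interpolation=cv2.INTER_CUBIC)
        for v in range((x+9)//10*10,x+w,10): cv2.line(im,(int((v-x+.5)*f),0),(int((v-x+.5)*f),5),(0,0,255),1);cv2.putText(im,str(v),(int((v-x)*f)-8,14),0,.3,(0,0,255))
        for v in range((y+9)//10*10,y+h,10): cv2.line(im,(0,int((v-y+.5)*f)),(5,int((v-y+.5)*f)),(0,0,255),1);cv2.putText(im,str(v),(6,int((v-y+.5)*f)+3),0,.3,(0,0,255))
        t.append(cv2.copyMakeBorder(im,0,300-im.shape[0],0,266-im.shape[1],cv2.BORDER_CONSTANT)[:300,:266])
    rows.append(np.hstack(t))
cv2.imwrite("pics/crop.png",np.vstack(rows))
E
python3 crop.py
```

```text
(no output)
```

View pics/crop.png

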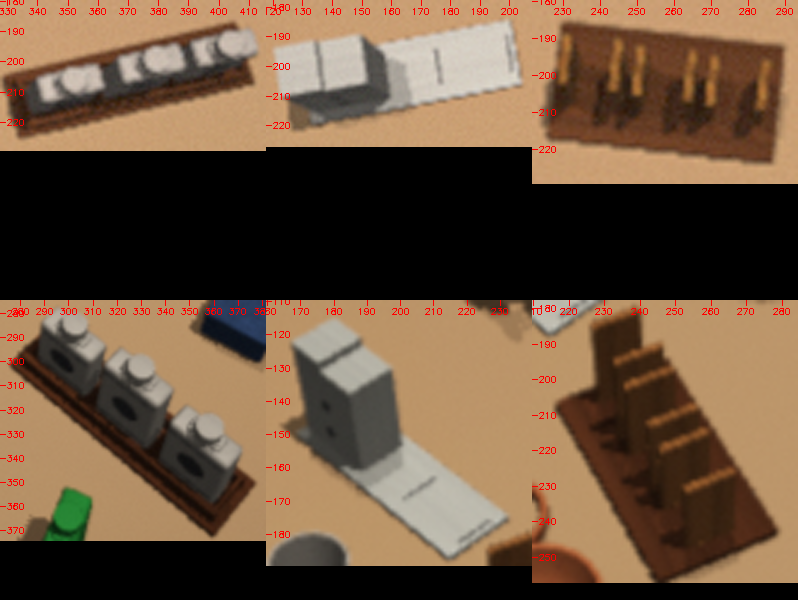

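The enlarged crop confirms the middle silver flask. Its cap is at about (382,200) in the top picture and (330,302) in the side picture. I'll fit the poses from corners read off the crop.

```bash
cat > fit2.py <<'E'
from h import *
from scipy.optimize import least_squares
np.set_printoptions(precision=4,suppress=True)
cs={n:cam(n) for n in("top","side")}
T,S="top","side"
D=dict(rack=([.508,.025,-.07],[(T,229.6,184.9,.045,.085,.008),(T,225.6,216.9,-.045,.085,.004),(T,286.5,223.4,-.045,-.085,.004),(T,289.7,192,.045,-.085,.008),(S,216.3,206.5,-.045,.085,.004),(S,245.3,257,-.045,-.085,0),(S,278.6,242.9,.045,-.085,.004)]),
gauge=([.525,.277,.1],[(T,199.4,184.3,.032,-.1,.006),(T,203.8,206.6,-.032,-.1,.003),(T,120.5,192.4,.022,.096,.102),(T,121.2,210.3,-.022,.096,.102),(T,149.6,189.7,.022,.022,.094),(T,153.7,206.3,-.022,.022,.094),(S,213.9,187.4,-.032,-.1,0.003),(S,232.3,175.4,.032,-.1,.006),(S,186.3,137.8,-.022,.022,.094),(S,197.7,129,.022,.022,.094)]))
for k,(p0,pts) in D.items():
    def f(p):
        R=cv2.Rodrigues(np.array([0,0,p[2]]))[0]
        return np.array([proj(cs[n],R@[x,y,z]+[p[0],p[1],0])-[u,v] for n,u,v,x,y,z in pts]).ravel()
    for sel in("T","S","TS"):
        w=np.repeat([1. if (n==T and "T" in sel) or (n==S and "S" in sel) else 0 for n,*_ in pts],2)
        r=least_squares(lambda p:f(p)*w,p0); print(k,sel,r.x)
    print(f(r.x).reshape(-1,2))
for a,b in(((355.3,206.3),(302.9,285.3)),((381.8,199.7),(329.8,302.2)),((405.6,193.7),(358.8,327))): print(tri(cs[T],a,cs[S],b))
for P in([.505,-.288,0],[.51,.08,.05]): print([proj(cs[n],P) for n in cs])
E
python3 fit2.py
```

```text
rack T [ 0.512   0.0214 -0.128 ]
rack S [ 0.5141  0.0237 -0.1333]
rack TS [ 0.5129  0.0223 -0.1296]
[[-0.5214 -0.331 ]
 [-0.6465 -0.3919]
 [-0.218   0.14  ]
 [ 0.0539 -0.6688]
 [-0.3022  0.2844]
 [-0.3341  1.3793]
 [ 0.3858  0.1017]]
gauge T [0.5223 0.2746 0.1678]
gauge S [0.5258 0.2757 0.1436]
gauge TS [0.5233 0.2748 0.1664]
[[ 0.9739 -0.1334]
 [ 0.2211 -0.0867]
 [-0.2463  0.7831]
 [ 1.0396 -0.5082]
 [-0.1117 -0.9687]
 [-2.0167 -1.127 ]
 [ 0.2844  0.62  ]
 [-0.0353 -0.423 ]
 [-1.7463  0.1974]
 [-0.0505  1.2548]]
[ 0.4859 -0.2275  0.0986]
[ 0.4989 -0.2911  0.1152]
[ 0.5159 -0.3554  0.103 ]
[array([369.7455, 205.3691]), array([324.6888, 325.563 ])]
[array([235.4946, 202.3655]), array([232.1948, 197.9561])]
```

```bash
python3 -c "
import bench; print([k for k in dir(bench) if k[0]!='_']); print(getattr(bench,'grip_point_offset',None))"
```

```text
['IKError', 'close_job', 'get_obs', 'grip_point_offset', 'masks_of', 'place_of', 'snapshot']
0.0188
```

Request:
apply_moves(commands=[[0, 0, -0.06, 0.015, -0.04, 0.02, 100], [0, 0, -0.12, 0.03, -0.08, 0.04, 100], [0, 0, -0.18, 0.045, -0.12, 0.045, 100], [0, 0, -0.24, 0.06, -0.16, 0.045, 100], [0, 0, -0.3, 0.075, -0.2, 0.045, 100]])

```text
time: 2.5
tool_pos: [0.2514, 0.3197, 0.2511]
ee_rot: [3.14, 0.001, 2.514]
wrist_force: [0.4, -0.4, 0.3]
width: 0.0942
finger_force: 0.0
```

Request:
apply_moves(commands=[[0, 0, -0.1, 0.018, -0.045, 0, 100], [0, 0, -0.2, 0.036, -0.09, 0, 100], [0, 0, -0.3, 0.054, -0.135, 0, 80], [0, 0, -0.4, 0.072, -0.18, 0, 60], [0, 0, -0.45, 0.09, -0.225, 0, 60]])

```text
time: 3.0
tool_pos: [0.3413, 0.0943, 0.2509]
ee_rot: [3.14, 0.001, 2.063]
wrist_force: [-0.1, 0.4, 0.5]
width: 0.0735
finger_force: 0.0
```

Request:
apply_moves(commands=[[0, 0, -0.06, 0.018, -0.045, 0, 60], [0, 0, -0.12, 0.036, -0.09, 0, 60], [0, 0, -0.18, 0.054, -0.135, 0, 60], [0, 0, -0.24, 0.072, -0.18, 0, 60], [0, 0, -0.276, 0.09, -0.225, 0, 60]])

```text
time: 3.5
tool_pos: [0.4314, -0.1311, 0.2508]
ee_rot: [3.14, 0.0, 1.787]
wrist_force: [-0.0, 0.5, 0.2]
width: 0.0562
finger_force: 0.0
```

Request:
apply_moves(commands=[[0, 0, 0, 0.018, -0.045, 0, 60], [0, 0, 0, 0.036, -0.09, 0, 60], [0, 0, 0, 0.055, -0.13, 0, 60], [0, 0, 0, 0.069, -0.161, -0.02, 60], [0, 0, 0, 0.069, -0.161, -0.06, 60]])

```text
time: 4.0
tool_pos: [0.5025, -0.2952, 0.1922]
ee_rot: [3.137, 0.007, 1.786]
wrist_force: [0.4, 0.1, -0.2]
width: 0.0568
finger_force: 0.0
```

```bash
cat > look.py <<'E'
import sys
from h import *
# args: name x y z : crops of both cams round a world point
name=sys.argv[1]; P=np.array([float(v) for v in sys.argv[2:5]]); t=[]
for n in("top","side"):
    c=cam(n); u=proj(c,P); x,y=int(u[0])-40,int(u[1])-40
    x=min(max(x,0),512-80);y=min(max(y,0),384-80)
    im=cv2.resize(c[0][y:y+80,x:x+80,::-1],(400,400),interpolation=cv2.INTER_CUBIC)
    for k in range(0,80,10): cv2.putText(im,str(x+k),(k*5-5,9),0,.3,(0,0,255)); cv2.putText(im,str(y+k),(0,k*5+5),0,.3,(0,0,255))
    for a in [a.split(",") for a in sys.argv[5:]]:
        q=(proj(c,[float(v) for v in a])-[x,y]+.5)*5; cv2.circle(im,tuple(int(v) for v in q),3,(0,255,0),1)
    t.append(im)
cv2.imwrite(f"pics/{name}.png",np.hstack(t)); o=get_obs(); print(o["time"],o["tool_pos"],o["ee_rot"],o["wrist_force"])
E
python3 look.py l1 .5 -.29 .06 .5,-.29,.106 .4866,-.2884,.106 .491,-.2504,.09 .5094,-.3286,.09
```

```text
4.1 [ 0.49657635 -0.28838498  0.18234549] [-3.13133949 -0.01177647  1.78826062] [-0.8799794   0.26514114 -0.80773539]
```

View pics/l1.png

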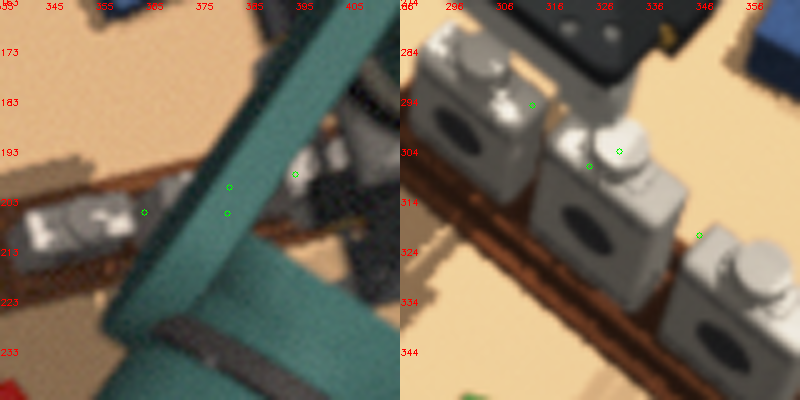

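The middle flask's cap (side (330,303)) matches the prediction at (329,304), with the gripper above it. Descending.

Request:
apply_moves(commands=[[0, 0, 0, 0, 0, -0.03, 60], [0, 0, 0, 0, 0, -0.06, 60], [0, 0, 0, 0, 0, -0.09, 60], [0, 0, 0, 0, 0, -0.12, 60], [0, 0, 0, 0, 0, -0.147, 60]])

```text
time: 4.6
tool_pos: [0.501, -0.2897, 0.0448]
ee_rot: [3.14, 0.002, 1.791]
wrist_force: [0.1, -0.6, -0.4]
width: 0.0565
finger_force: 0.0
```

Request:
apply_moves(commands=[[0, 0, 0, 0, 0, 0, 60], [0, 0, 0, 0, 0, 0, 20], [0, 0, 0, 0, 0, 0, 15], [0, 0, 0, 0, 0, 0, 15], [0, 0, 0, 0, 0, 0, 15]])

```text
time: 5.1
tool_pos: [0.5009, -0.2905, 0.0453]
ee_rot: [3.139, 0.002, 1.79]
wrist_force: [-0.5, 0.1, 1.1]
width: 0.028
finger_force: 0.6
```

Request:
apply_moves(commands=[[0, 0, 0, 0, 0, 0, 0], [0, 0, 0, 0, 0, 0, 0], [0, 0, 0, 0, 0, 0, 0], [0, 0, 0, 0, 0, 0, 0], [0, 0, 0, 0, 0, 0.01, 0]])

```text
time: 5.6
tool_pos: [0.4987, -0.2891, 0.052]
ee_rot: [-3.139, -0.003, 1.79]
wrist_force: [-0.8, 0.5, -1.3]
width: 0.0242
finger_force: 30.0
```

Request:
apply_moves(commands=[[0, 0, 0, 0, 0, 0.02, 0], [0, 0, 0, 0, 0, 0.05, 0], [0, 0, 0, 0, 0, 0.08, 0], [0, 0, 0, 0, 0, 0.11, 0], [0, 0, 0, 0, 0, 0.14, 0]])

```text
time: 6.1
tool_pos: [0.4992, -0.2895, 0.1938]
ee_rot: [-3.14, -0.002, 1.79]
wrist_force: [0.8, 0.5, -2.1]
width: 0.0238
finger_force: 30.0
```

Request:
apply_moves(commands=[[0, 0, 0, 0, 0.02, 0, 0], [0, 0, 0, 0, 0.06, 0, 0], [0, 0, 0, 0.005, 0.105, 0, 0], [0, 0, 0, 0.01, 0.15, 0, 0], [0, 0, 0, 0.013, 0.195, 0, 0]])

```text
time: 6.6
tool_pos: [0.5114, -0.0919, 0.1911]
ee_rot: [-3.138, -0.003, 1.79]
wrist_force: [0.6, -0.5, -1.5]
width: 0.024
finger_force: 30.0
```

Request:
apply_moves(commands=[[0, 0, -0.01, 0.003, 0.045, 0, 0], [0, 0, -0.02, 0.007, 0.09, 0, 0], [0, 0, -0.03, 0.01, 0.135, 0, 0], [0, 0, -0.04, 0.013, 0.18, 0, 0], [0, 0, -0.05, 0.016, 0.22, 0, 0]])

```text
time: 7.1
tool_pos: [0.5268, 0.128, 0.1911]
ee_rot: [-3.137, -0.001, 1.741]
wrist_force: [0.6, 0.5, -2.5]
width: 0.0237
finger_force: 30.0
```

Request:
apply_moves(commands=[[0, 0, -0.01, 0.002, 0.04, 0, 0], [0, 0, -0.01, 0.003, 0.07, 0, 0], [0, 0, -0.01, 0.004, 0.091, 0, 0], [0, 0, -0.01, 0.004, 0.091, -0.03, 0], [0, 0, -0.01, 0.004, 0.091, -0.06, 0]])

```text
time: 7.6
tool_pos: [0.5314, 0.2178, 0.1315]
ee_rot: [-3.14, -0.0, 1.732]
wrist_force: [0.1, -0.4, -1.7]
width: 0.0238
finger_force: 30.0
```

```bash
python3 look.py l2 .53 .23 .05 .5332,.2156,.006 .523,.2747,.006 .5402,.177,.006 .533,.2156,.19 .507,.369,.102 .514,.315,.094
```

```text
7.7 [0.52753467 0.21570492 0.12583553] [-3.12662581e+00  1.72277491e-03  1.73109873e+00] [-0.77222764 -0.64780054 -2.86659486]
```

View pics/l2.png

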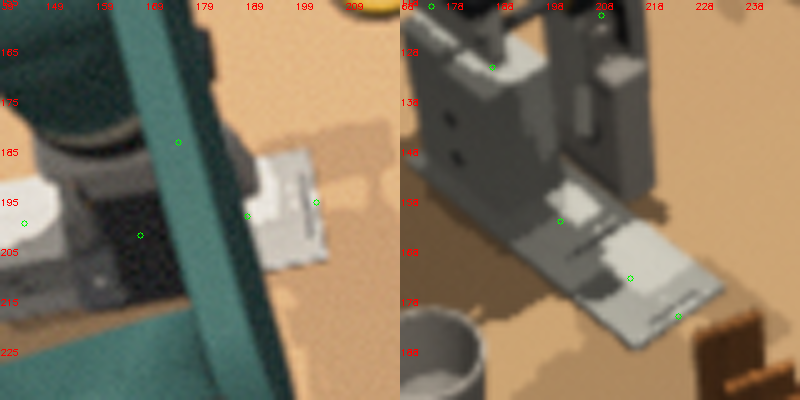

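Request:
apply_moves(commands=[[0, 0, 0, 0, 0, -0.03, 0], [0, 0, 0, 0, 0, -0.06, 0], [0, 0, 0, 0, 0, -0.08, 0], [0, 0, 0, 0, 0, -0.087, 0], [0, 0, 0, 0, 0, -0.087, 0]])

```text
time: 8.2
tool_pos: [0.5324, 0.2161, 0.0466]
ee_rot: [-3.14, 0.0, 1.73]
wrist_force: [0.4, 0.2, -0.6]
width: 0.024
finger_force: 30.0
```

Request:
apply_moves(commands=[[0, 0, 0, 0, 0, -0.001, 0], [0, 0, 0, 0, 0, -0.002, 0], [0, 0, 0, 0, 0, -0.003, 0], [0, 0, 0, 0, 0, -0.003, 0], [0, 0, 0, 0, 0, -0.003, 0]])

```text
time: 8.7
tool_pos: [0.5337, 0.2163, 0.0449]
ee_rot: [3.14, -0.0, 1.73]
wrist_force: [-1.1, -0.0, 5.8]
width: 0.0239
finger_force: 30.0
```

Request:
apply_moves(commands=[[0, 0, 0, 0, 0, 0, 30], [0, 0, 0, 0, 0, 0, 40], [0, 0, 0, 0, 0, 0, 50], [0, 0, 0, 0, 0, 0, 60], [0, 0, 0, 0, 0, 0.005, 60]])

```text
time: 9.2
tool_pos: [0.5323, 0.2158, 0.0475]
ee_rot: [-3.139, 0.0, 1.73]
wrist_force: [-0.0, 0.3, -0.3]
width: 0.0551
finger_force: 0.0
```

Request:
apply_moves(commands=[[0, 0, 0, 0, 0, 0.02, 60], [0, 0, 0, 0, 0, 0.04, 60], [0, 0, 0, 0, 0, 0.07, 60], [0, 0, 0, 0, 0, 0.1, 40], [0, 0, 0, 0, 0, 0.1, 0]])

```text
time: 9.7
tool_pos: [0.536, 0.217, 0.1546]
ee_rot: [3.131, -0.001, 1.73]
wrist_force: [0.1, 0.5, 0.2]
width: 0.0441
finger_force: 0.0
```

Request:
apply_moves(commands=[[0, 0, 0, 0, 0, 0, 0], [0, 0, 0, 0, 0, 0, 0], [0, 0, 0, 0, 0, 0, 0], [0, 0, 0, 0, 0, -0.01, 0], [0, 0, 0, 0, 0, -0.02, 0]])

```text
time: 10.2
tool_pos: [0.5326, 0.216, 0.1269]
ee_rot: [-3.14, 0.0, 1.73]
wrist_force: [0.0, -0.9, 0.0]
width: 0.0037
finger_force: 0.0
```

Request:
apply_moves(commands=[[0, 0, 0, 0, 0, -0.01, 0], [0, 0, 0, 0, 0, -0.017, 0], [0, 0, 0, 0, 0, -0.02, 0], [0, 0, 0, 0, 0, -0.022, 0], [0, 0, 0, 0, 0, -0.0235, 0]])

```text
time: 10.7
tool_pos: [0.5338, 0.2162, 0.1064]
ee_rot: [3.139, -0.0, 1.73]
wrist_force: [-1.1, -1.8, 7.3]
width: 0.0008
finger_force: 3.6
```

Request:
apply_moves(commands=[[0, 0, 0, 0, 0, -0.0005, 0], [0, 0, 0, 0, 0, -0.001, 0], [0, 0, 0, 0, 0, -0.0015, 0], [0, 0, 0, 0, 0, -0.0015, 0], [0, 0, 0, 0, 0, -0.0015, 0]])

```text
time: 11.2
tool_pos: [0.5346, 0.2163, 0.1065]
ee_rot: [3.136, -0.0, 1.73]
wrist_force: [-0.8, -0.4, 7.2]
width: 0.0005
finger_force: 3.4
```

The cap stopped the fingertips at z ≈ 0.1065, which points to the 100 mm flask. Now the high step, which should stop them at about 0.102.

Request:
apply_moves(commands=[[0, 0, 0, 0, 0, 0.015, 0], [0, 0, 0, -0.004, 0.02, 0.03, 0], [0, 0, 0, -0.01, 0.06, 0.03, 0], [0, 0, 0, -0.017, 0.1, 0.03, 0], [0, 0, 0, -0.022, 0.135, 0.03, 0]])

```text
time: 11.7
tool_pos: [0.511, 0.353, 0.1349]
ee_rot: [3.14, -0.001, 1.73]
wrist_force: [0.1, 0.5, 0.1]
width: 0.0006
finger_force: 0.0
```

Request:
apply_moves(commands=[[0, 0, 0, 0, 0, 0, 0], [0, 0, 0, 0, 0, -0.015, 0], [0, 0, 0, 0, 0, -0.025, 0], [0, 0, 0, 0, 0, -0.028, 0], [0, 0, 0, 0, 0, -0.03, 0]])

```text
time: 12.2
tool_pos: [0.5107, 0.3495, 0.1023]
ee_rot: [-3.139, 0.001, 1.728]
wrist_force: [-1.5, -1.2, 1.6]
width: 0.0003
finger_force: 1.0
```

Request:
apply_moves(commands=[[0, 0, 0, 0, 0, -0.001, 0], [0, 0, 0, 0, 0, -0.002, 0], [0, 0, 0, 0, 0, -0.003, 0], [0, 0, 0, 0, 0, -0.004, 0], [0, 0, 0, 0, 0, -0.004, 0]])

```text
time: 12.7
tool_pos: [0.5114, 0.3504, 0.1023]
ee_rot: [3.14, 0.001, 1.729]
wrist_force: [-2.4, -3.4, 8.9]
width: 0.0003
finger_force: 4.1
```

The high step stops the fingertips at 0.1023, so the cap stands about 4 mm above it. The flask is the tallest (100 mm) and goes in the high slot. Next I turn the gripper to regrip it by the narrow sides.

Request:
apply_moves(commands=[[0, 0, 0, 0, 0, 0.03, 0], [0, 0, -0.1, 0, 0, 0.07, 0], [0, 0, -0.24, 0.006, -0.035, 0.08, 0], [0, 0, -0.38, 0.013, -0.08, 0.08, 0], [0, 0, -0.52, 0.019, -0.12, 0.08, 0]])

```text
time: 13.2
tool_pos: [0.5308, 0.2301, 0.1809]
ee_rot: [3.139, -0.002, 1.205]
wrist_force: [0.1, -0.4, -0.3]
width: 0.0006
finger_force: 0.0
```

Request:
apply_moves(commands=[[0, 0, -0.14, 0.003, -0.015, 0, 30], [0, 0, -0.28, 0.003, -0.015, 0, 60], [0, 0, -0.42, 0.003, -0.015, 0, 90], [0, 0, -0.56, 0.003, -0.015, 0, 90], [0, 0, -0.7, 0.003, -0.015, 0, 90]])

```text
time: 13.7
tool_pos: [0.5334, 0.2161, 0.1798]
ee_rot: [3.142, -0.001, 0.504]
wrist_force: [-0.5, 0.6, 0.4]
width: 0.0373
finger_force: 0.0
```

Request:
apply_moves(commands=[[0, 0, -0.14, 0, 0, 0, 90], [0, 0, -0.28, 0, 0, 0, 90], [0, 0, -0.35, 0, 0, 0, 90], [0, 0, -0.35, 0, 0, 0, 90], [0, 0, -0.35, 0, 0, 0, 90]])

```text
time: 14.2
tool_pos: [0.5332, 0.2162, 0.1797]
ee_rot: [-3.142, -0.001, 0.161]
wrist_force: [-0.2, 0.1, -0.1]
width: 0.077
finger_force: 0.0
```

```bash
python3 look.py l3 .53 .22 .06 .533,.216,.106 .5375,.1884,.09 .5285,.2436,.09
```

```text
14.3 [0.53314351 0.21614282 0.17960233] [-3.14158012e+00 -3.37943767e-04  1.60862890e-01] [ 1.00557849 -0.93873651 -0.25439692]
```

View pics/l3.png

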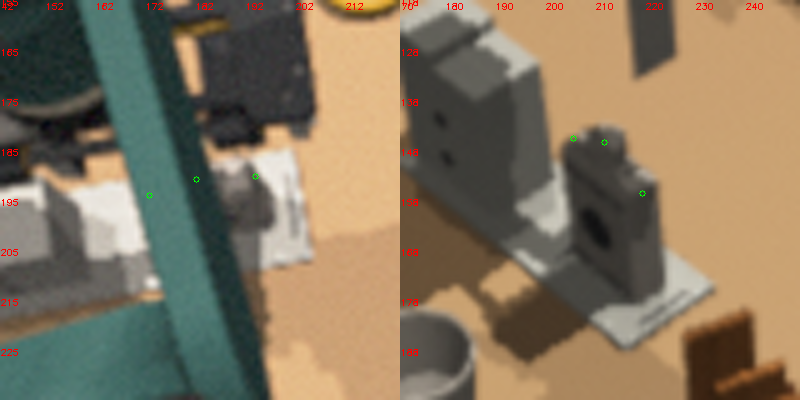

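Request:
apply_moves(commands=[[0, 0, 0, 0, 0, -0.03, 90], [0, 0, 0, 0, 0, -0.06, 90], [0, 0, 0, 0, 0, -0.09, 90], [0, 0, 0, 0, 0, -0.12, 90], [0, 0, 0, 0, 0, -0.135, 90]])

```text
time: 14.8
tool_pos: [0.5312, 0.2156, 0.0413]
ee_rot: [3.141, 0.005, 0.16]
wrist_force: [-0.3, -0.3, 0.6]
width: 0.0845
finger_force: 0.0
```

Request:
apply_moves(commands=[[0, 0, 0, 0, 0, 0, 80], [0, 0, 0, 0, 0, 0, 70], [0, 0, 0, 0, 0, 0, 65], [0, 0, 0, 0, 0, 0, 60], [0, 0, 0, 0, 0, 0, 55]])

```text
time: 15.3
tool_pos: [0.5343, 0.2169, 0.0465]
ee_rot: [-3.14, -0.004, 0.16]
wrist_force: [-0.3, 1.2, 3.2]
width: 0.0558
finger_force: 30.0
```

Request:
apply_moves(commands=[[0, 0, 0, 0, 0, 0, 40], [0, 0, 0, 0, 0, 0, 20], [0, 0, 0, 0, 0, 0, 0], [0, 0, 0, 0, 0, 0, 0], [0, 0, 0, 0, 0, 0, 0]])

```text
time: 15.8
tool_pos: [0.5343, 0.2169, 0.0465]
ee_rot: [-3.141, -0.004, 0.16]
wrist_force: [0.1, 1.2, 5.3]
width: 0.0558
finger_force: 30.0
```

Request:
apply_moves(commands=[[0, 0, 0, 0, 0, 0.01, 0], [0, 0, 0, 0, 0, 0.04, 0], [0, 0, 0, 0, 0, 0.08, 0], [0, 0, 0, 0, 0, 0.12, 0], [0, 0, 0, 0, 0, 0.14, 0]])

```text
time: 16.3
tool_pos: [0.5341, 0.216, 0.1886]
ee_rot: [3.141, -0.005, 0.16]
wrist_force: [0.2, 0.6, -1.2]
width: 0.0559
finger_force: 30.0
```

Request:
apply_moves(commands=[[0, 0, 0.12, -0.002, -0.02, 0, 0], [0, 0, 0.26, -0.004, -0.04, 0, 0], [0, 0, 0.4, -0.006, -0.06, 0, 0], [0, 0, 0.54, -0.008, -0.08, 0, 0], [0, 0, 0.68, -0.01, -0.1, 0, 0]])

```text
time: 16.8
tool_pos: [0.5222, 0.1149, 0.1839]
ee_rot: [-3.141, 0.002, 0.845]
wrist_force: [0.5, 0.8, -2.1]
width: 0.0558
finger_force: 30.0
```

Request:
apply_moves(commands=[[0, 0, 0.14, -0.002, -0.02, 0, 0], [0, 0, 0.28, -0.003, -0.035, 0, 0], [0, 0, 0.42, -0.003, -0.042, 0, 0], [0, 0, 0.55, -0.003, -0.042, 0, 0], [0, 0, 0.601, -0.003, -0.042, 0, 0]])

```text
time: 17.3
tool_pos: [0.5193, 0.0733, 0.1839]
ee_rot: [-3.14, 0.001, 1.443]
wrist_force: [0.1, 0.0, -2.8]
width: 0.0559
finger_force: 30.0
```

Request:
apply_moves(commands=[[0, 0, 0, 0, 0, -0.02, 0], [0, 0, 0, 0, 0, -0.03, 0], [0, 0, 0, 0, 0, -0.03, 0], [0, 0, 0, 0, 0, -0.03, 0], [0, 0, 0, 0, 0, -0.03, 0]])

```text
time: 17.8
tool_pos: [0.5204, 0.0741, 0.1552]
ee_rot: [3.141, -0.0, 1.441]
wrist_force: [-0.3, 0.2, -1.4]
width: 0.0558
finger_force: 30.0
```

```bash
cat > look2.py <<'E'
import sys
from h import *
# wireframes: rack walls (pose given) and flask below TCP; one big side crop
o=get_obs(); p=[float(v) for v in sys.argv[2:5]]; c=cam("side"); cz=cam("top")
R=cv2.Rodrigues(np.array([0,0,p[2]]))[0]
from fit import box,M
ims=[]
for cc,w in((c,1),(cz,1)):
    u=proj(cc,[p[0],p[1]+.04,.07]); x,y=int(u[0])-33,int(u[1])-50
    im=cv2.resize(cc[0][y:y+100,x:x+66,::-1],(396,600),interpolation=cv2.INTER_CUBIC)
    for b in M["rack"]:
        q=[(proj(cc,R@v+[p[0],p[1],0])-[x,y]+.5)*6 for v in b]
        for i in range(8):
            for j in range(i):
                if bin(i^j).count("1")==1: cv2.line(im,*[tuple(int(v) for v in q[k]) for k in(i,j)],(0,255,0),1)
    t=o["tool_pos"]; a=o["ee_rot"][2]-np.pi/2; Rf=cv2.Rodrigues(np.array([0,0,a]))[0]
    z0=t[2]+.0188-.056
    b=box(-.028,.028,-.012,.012,z0,z0+.084)
    q=[(proj(cc,Rf@v+[t[0],t[1],0])-[x,y]+.5)*6 for v in b]
    for i in range(8):
        for j in range(i):
            if bin(i^j).count("1")==1: cv2.line(im,*[tuple(int(v) for v in q[k]) for k in(i,j)],(255,0,255),1)
    ims.append(im)
cv2.imwrite(f"pics/{sys.argv[1]}.png",np.hstack(ims)); print(o["time"],t,o["ee_rot"],x,y)
E
python3 look2.py l4 .5129 .0223 -.1296
```

```text
17.8 [0.52036363 0.07407788 0.15523316] [ 3.14053137e+00 -6.37322859e-06  1.44085674e+00] 208 149
```

View pics/l4.png

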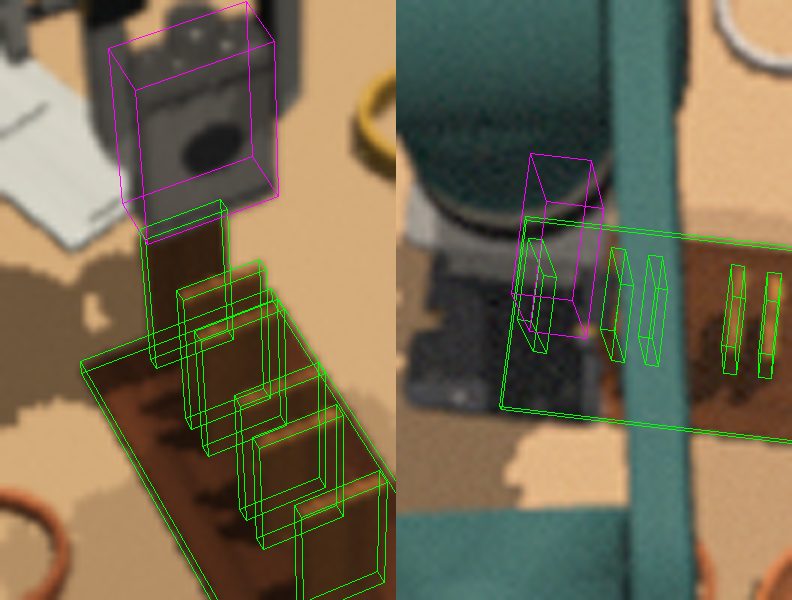

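The flask hangs over the high slot. The rack and flask wireframes agree with the picture to about 1 px, so I'm lowering it slowly.

Request:
apply_moves(commands=[[0, 0, 0, 0, 0, -0.015, 0], [0, 0, 0, 0, 0, -0.025, 0], [0, 0, 0, 0, 0, -0.032, 0], [0, 0, 0, 0, 0, -0.037, 0], [0, 0, 0, 0, 0, -0.04, 0]])

```text
time: 18.4
tool_pos: [0.5196, 0.0741, 0.1135]
ee_rot: [-3.14, 0.0, 1.441]
wrist_force: [-0.2, 0.6, -2.0]
width: 0.0557
finger_force: 30.0
```

Request:
apply_moves(commands=[[0, 0, 0, 0, 0, -0.005, 0], [0, 0, 0, 0, 0, -0.01, 0], [0, 0, 0, 0, 0, -0.015, 0], [0, 0, 0, 0, 0, -0.02, 0], [0, 0, 0, 0, 0, -0.02, 0]])

```text
time: 18.9
tool_pos: [0.5194, 0.074, 0.0935]
ee_rot: [-3.14, 0.0, 1.441]
wrist_force: [-0.8, -0.1, -1.8]
width: 0.056
finger_force: 30.0
```

Request:
apply_moves(commands=[[0, 0, 0, 0, 0, -0.012, 0], [0, 0, 0, 0, 0, -0.024, 0], [0, 0, 0, 0, 0, -0.034, 0], [0, 0, 0, 0, 0, -0.041, 0], [0, 0, 0, 0, 0, -0.043, 0]])

```text
time: 19.4
tool_pos: [0.519, 0.0741, 0.0498]
ee_rot: [-3.139, 0.0, 1.441]
wrist_force: [0.0, 0.3, -2.8]
width: 0.0562
finger_force: 30.0
```

```bash
python3 look2.py l5 .5129 .0223 -.1296
```

```text
19.4 [0.51903797 0.07406296 0.04983507] [-3.13892522e+00  4.34222056e-04  1.44080186e+00] 208 149
```

View pics/l5.png

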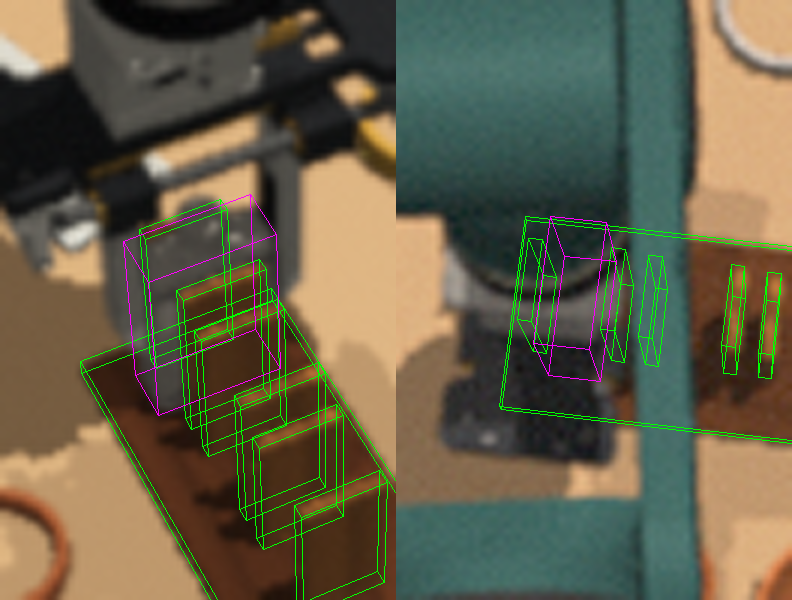

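The flask is in the high slot with its foot just above the floor, near (155,410) in the side crop. Setting it down.

Request:
apply_moves(commands=[[0, 0, 0, 0, 0, -0.001, 0], [0, 0, 0, 0, 0, -0.002, 0], [0, 0, 0, 0, 0, -0.003, 0], [0, 0, 0, 0, 0, -0.004, 0], [0, 0, 0, 0, 0, -0.004, 0]])

```text
time: 20.0
tool_pos: [0.5204, 0.0741, 0.0485]
ee_rot: [3.141, -0.0, 1.441]
wrist_force: [-2.1, -0.1, 3.1]
width: 0.0557
finger_force: 30.0
```

Request:
apply_moves(commands=[[0, 0, 0, 0, 0, 0, 62], [0, 0, 0, 0, 0, 0, 70], [0, 0, 0, 0, 0, 0, 85], [0, 0, 0, 0, 0, 0, 85], [0, 0, 0, 0, 0, 0.005, 85]])

```text
time: 20.5
tool_pos: [0.5194, 0.074, 0.0518]
ee_rot: [-3.14, 0.0, 1.441]
wrist_force: [-1.1, -0.5, -0.4]
width: 0.0798
finger_force: 0.0
```

Request:
apply_moves(commands=[[0, 0, 0, 0, 0, 0.02, 85], [0, 0, 0, 0, 0, 0.05, 85], [0, 0, 0, 0, 0, 0.09, 85], [0, 0, 0, 0, 0, 0.13, 85], [0, 0, 0, 0, 0, 0.16, 85]])

```text
time: 21.0
tool_pos: [0.5207, 0.0741, 0.2159]
ee_rot: [3.138, -0.001, 1.441]
wrist_force: [-0.4, 0.5, 0.6]
width: 0.0799
finger_force: 0.0
```

Request:
apply_moves(commands=[[0, 0, 0, -0.03, 0, 0.02, 85], [0, 0, 0, -0.07, 0, 0.03, 85], [0, 0, 0, -0.11, 0, 0.03, 85], [0, 0, 0, -0.15, 0, 0.03, 85], [0, 0, 0, -0.17, 0, 0.03, 85]])

```text
time: 21.5
tool_pos: [0.3478, 0.0742, 0.2434]
ee_rot: [3.14, -0.0, 1.441]
wrist_force: [-0.7, 0.2, 0.4]
width: 0.0801
finger_force: 0.0
```

```bash
sed -i 's/t=o\["tool_pos"\]/t=np.array([.5196,.074,.0455])/; s/a=o\["ee_rot"\]\[2\]/a=1.441/' look2.py; python3 look2.py l6 .5129 .0223 -.1296
```

```text
21.5 [0.5196 0.074  0.0455] [ 3.13978057e+00 -3.89827928e-04  1.44115501e+00] 208 149
```

View pics/l6.png

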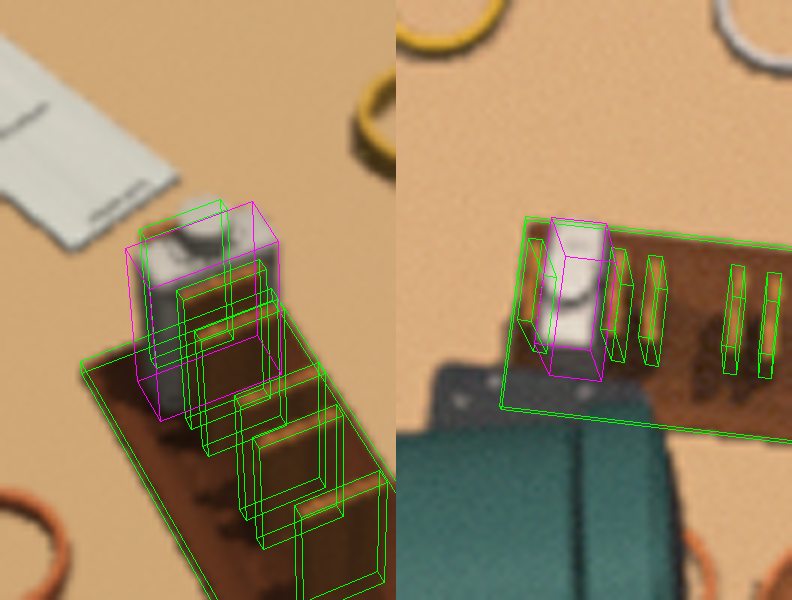

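The flask stands upright between the high slot's walls, at (575,285) in the top crop, and matches the predicted outline. I'm handing the job in.

```bash
python3 -c "
from bench import *; print(close_job())"
```

```text
the job is handed in; nothing more can be done
None
```

The middle flask is the tallest (100 mm): its cap felt about 4 mm above the gauge's high step. I set it upright in the rack's high slot, let go, and handed the job in at about 21.5 s; the hand-in gave no verdict.

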